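# Grease the roll bearing of the strap cutter

## Task

One of the strap cutter's two bearings is due for grease: the one whose leaning nipple has its dust cap off. Lift the push-type grease gun out of its drip cup, press its coupler squarely onto that nipple until it snaps over the head, then push the gun on down over its plunger as far as it goes and keep holding it there, in line with the nipple: the program finishes while holding the gun pressed. Leave the loose things on the bench where they are.

Things in the scene. Friction and masses are not known exactly. Their poses are not given: they have to be found in the camera images.
- gun_handle (a point): The grease gun: round, 168 mm long, 0.4 kg, standing upright in the drip cup, coupler down. This point: on its axis, middle of the black handle (28 mm diameter, 119 to 168 mm above the coupler's mouth; grip it from above), 143 mm above the mouth; z up the gun's axis, away from the coupler. Below the handle: barrel, 34 mm diameter, then the 10 mm plunger tube and the coupler
- coupler_mouth (a point): Centre of the open lower end of the gun's coupler, a steel sleeve, 20 mm outer and 16 mm inner diameter, 26 mm long; z up the gun's axis. It moves with the plunger. Four spring jaws, 5 mm inside the mouth, ride over the nipple's head and snap shut behind it (about 6 N)
- coupler_seat (a point): Point on the coupler's axis 9 mm above its mouth: it lies at the centre of the nipple's head when the coupler is snapped home
- plunger (a joint): How far the coupler and plunger tube have been pushed up into the gun's barrel, 0 (out) to 0.020 m (stop). Return spring: about 8 N to start it, 14 N at the stop. With the plunger in, the handle is that much nearer to the coupler
- nipple: The bare brass grease nipple: round head of 9 mm diameter on a 5 mm neck over a hexagon, on one of the two bearing blocks, 96 mm above the bench. Origin: centre of the head; z out along the nipple, up and leaning 30 degrees from vertical, square to the roll, towards the side without blades (roughly to the robot). The neck is clear for 13 mm below the head's centre
- nipple_capped: The same nipple on the other bearing block, 220 mm along the roll, still under its black rubber cap: not to be used. Origin at the centre of the covered head
- cutter: The strap cutter, fixed: steel base plate 200 x 340 x 12 mm, rubber roll (56 mm diameter) along its y between two bearing blocks (127 x 38 mm, tops 77 mm above the bench), a bar with blade holders on its +x side (top 125 mm up), a handwheel at its -y end (top 86 mm). Origin: centre of the plate's underside, on the bench
- cup: Drip cup, a round aluminium tube of 47 mm diameter, 41 mm inside, rim 80 mm above the bench, on a 90 mm foot, fixed. Origin: centre of its underside. Its inner floor, on which the coupler stands, is 8 mm up
- dust_cap: Loose black rubber cap, 16 mm diameter, 20 mm high, on the cutter's base plate in front of the roll. Origin: centre of its underside
- mallet: Loose wooden mallet, 216 mm long, head 90 x 52 mm. Origin: under the handle
- weight: Loose dark red weight, 65 x 65 x 68 mm. Origin: centre of its underside
- grease_tin: Loose tin, 72 mm diameter, 75 mm high. Origin: centre of its underside
- glue_jar: Loose jar, 64 mm diameter, 85 mm high. Origin: centre of its underside
- spool: Loose thread spool, 48 mm diameter, 60 mm high. Origin: centre of its underside
- awl: Loose awl with a wooden handle, 150 mm long, lying. Origin: under its middle
Things that resemble listed ones, but are neither listed nor needed, are in the scene too. What is shaped like the cup but green is not meant.

How it is judged:
By the outcome, as a careful person would: the job done as asked, in the order asked, and still so for the second after the job is handed in, while the arm keeps its last pose, push and grip.
It also fails if it takes over 42 s, if anything falls off the work surface, if the arm or the gripper's body presses on something with over 40 N, if the wrist force passes 120 N, or if a joint passes its speed limit or range.

## Robot

A 6-joint arm with a two-finger parallel gripper is mounted at the origin on the work surface. World frame = base frame: x ahead of the robot, y to its left, z up, the work surface at z = 0. Lengths are in m, angles in degrees, forces in N, time in s.
With the tool pointing down it reaches from about 0.4 to 0.825 m from the base axis. Payload 7 kg.
Tool frame: the origin (TCP) lies on the centre line of the jaws, within the pads' length; the fingertips stand 25 mm ahead of it and the grasp point (between the pads) lies 6 mm ahead of it; x points along the fingers, z is the direction in which the jaws open and shut, and the axes are right-handed (so a half turn about x gives the same grasp; the last joint's range is limited). The gripper opens to 88 mm and grips with 3 to 60 N. Pads are 19 mm wide; open, the fingers measure 130 mm over their backs; the gripper's body (78 mm by 193 mm) begins 47 mm behind the grasp point.
Start: joints at [-59.926, 20.546, 0.682, 0, -70.136, -16.507], TCP at [0.158, -0.656, 0.252] pointing down, gripper open.
Joint ranges: [-176.03, 176.03], [-82.01, 121.73], [-58.28, 71.71], [-173.87, 95.51], [-174.79, -0.11], [-173.66, 173.66]. Speed limits (degrees/s): [136.94, 136.94, 172.46, 180, 180, 180].

## Interface

Orientations are given as [roll, pitch, yaw] about the fixed x, y, z axes, in that order (R = Rz(yaw) Ry(pitch) Rx(roll)).
In Python, from plant import ctrl gives the robot as it stands. The module is installed in compiled form; this text tells all that it offers.
- The arm moves only by the tool send_rows, never from a script. Its argument "deltas" is a list of rows, each an object of numbers: "dx", "dy", "dz": the shift along the tool's x, y, z in mm; "ax", "ay", "az": the turn, a rotation vector about the tool's x, y, z in units of 5 degrees (1.0 is 5 degrees); "fingers": the opening, from 0 (shut) to 1 (fully open). A call has 1 to 12 rows; each row shifts and turns the commanded pose from where the row before left it, along the tool's axes as they then stand; what a row does not reach is not made up. A row lasts 1/8 s, in which the tool goes at most 62.5 mm and 10.7 degrees, less where a joint would pass 70% of its speed; a pose out of reach is approached as far as the arm can. A call with a gripper value outside its range is refused whole. The fingers move at their own pace and stop on an object; the grip force is fixed at half the most. Time passes only in rows, so rows that do not move let the fingers close. It gives the time, the measured TCP pose, the force and the opening at its end, in the units of the state.
- ctrl.get_obs(): the state, without advancing time (a new reading comes with each control period).
- ctrl.snapshot(name): name is "scene" or "top"; returns a dict with "image" (384x512x3 uint8, blue, green, red), "fx", "fy", "cx", "cy" (pixels), "k1" (the pictures are not rectified: a ray, as slopes to the right and down, at radius r is drawn at 1 + k1 r^2 times it, then the intrinsics apply), "R" (3x3) and "t" (3): a world point X has camera coordinates R X + t. Camera axes: x right, y down, z forward; pixel columns grow to the right and rows downward; lengths in m; the calibration is good to about 2 mm. A picture is of the moment at which its call begins. There is no depth.
- ctrl.close_job(): hands the job in, once; it reports no verdict.
The state is a dict: "clock": time; "joint_pos": joint angles; "qvel": joint speeds; "tau": joint torques, N m; "tool_pos": TCP position; "orientation": TCP orientation; "force": force on the tool from outside, world axes, zero at the start; "moment": the same for the moment, N m; "opening": finger opening in m.
Only numpy, scipy, OpenCV 4.12 (cv2) and the standard library are available. Lean on these libraries where they do the work, as an engineer would, in place of code of your own. Each camera call takes 0.05 s, during which the arm holds its last target.

## Working session

There is one attempt and no reset: what is moved stays moved. The work goes in short steps, Python scripts to look and compute and a tool call to move; the robot and the scene stay as the last step left them, time stands still between calls to the robot, and variables do not carry over. Pictures are saved under pics/ and viewed, and the job is handed in when it is done.

Besides the shell and the picture viewer there is one more tool, called after ">>>" by a JSON object that holds its "api" and its "payload". send_rows: Moves the arm, as the interface text tells. Its arguments: {"type":"object","properties":{"deltas":{"type":"array","items":{"type":"object","properties":{"dx":{"type":"number"},"dy":{"type":"number"},"dz":{"type":"number"},"ax":{"type":"number"},"ay":{"type":"number"},"az":{"type":"number"},"fingers":{"type":"number"}}}}},"required":["deltas"]}

```bash
mkdir -p pics
python3 - <<'E'
from plant import ctrl
import cv2, pickle
o=ctrl.get_obs(); print(o)
for n in("scene","top"):
    s=ctrl.snapshot(n); cv2.imwrite(f"pics/{n}0.png",s["image"]); pickle.dump(s,open(n+"0.pkl","wb"))
    print({k:v for k,v in s.items() if k!="image"})
E
```

```text
{'clock': 0.0, 'joint_pos': array([-5.99254809e+01,  2.05905444e+01,  6.33086109e-01, -2.01747312e-02,
       -7.01382364e+01, -1.65077653e+01]), 'qvel': array([-0.08894476, -0.0148228 , -0.05660323, -0.05355236, -0.04574275,
        0.01180406]), 'tau': array([-9.62744116e-05, -5.82723212e+01,  2.93048126e+01,  6.99700847e+00,
        6.94215763e-03, -1.88081517e-04]), 'tool_pos': array([ 0.15821126, -0.6557135 ,  0.25062734]), 'orientation': array([  5.29919256,  89.90244334, 108.85907605]), 'force': array([ 0.20460556, -0.03483092,  0.09483683]), 'moment': array([0.00789779, 0.00898493, 0.03167381]), 'opening': 0.08738302955130946}
{'fx': 402.8406552776213, 'fy': 402.8406552776213, 'cx': 256.9793513592766, 'cy': 191.712236372387, 'k1': -0.08819200267037876, 'R': array([[-0.05132881,  0.99865926, -0.00671113],
       [ 0.83181582,  0.03903265, -0.55367761],
       [-0.55267331, -0.03400204, -0.83270407]]), 't': array([ 0.04202283, -0.36265486,  1.65776552])}
{'fx': 355.90535349570496, 'fy': 355.90535349570496, 'cx': 257.5092826411291, 'cy': 191.68723480287687, 'k1': -0.0007360324781554563, 'R': array([[ 0.01744521, -0.99952815, -0.02528135],
       [-0.99910237, -0.01645042, -0.0390364 ],
       [ 0.03860209,  0.02593966, -0.99891792]]), 't': array([0.00660928, 0.4919436 , 1.12960392])}
```

View pics/scene0.png

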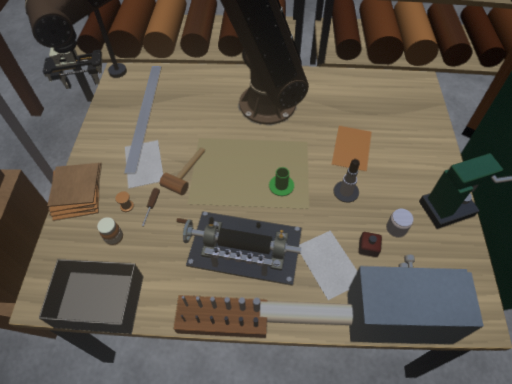

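View pics/top0.png

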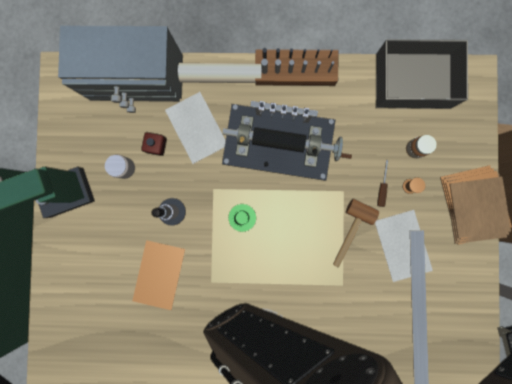

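The top picture shows the gun at about (165,211), the green cup at (242,218) and the cutter at (280,140). The scene picture shows the gun at (350,180). I'll zoom in on both.

Run:
```python
import cv2, numpy as np
s=cv2.imread("pics/scene0.png"); t=cv2.imread("pics/top0.png")
f=lambda im,x,y,w,h,k:cv2.resize(im[y:y+h,x:x+w],None,fx=k,fy=k,interpolation=cv2.INTER_CUBIC)
cv2.imwrite("pics/c1.png",f(t,215,90,145,100,5.5))
cv2.imwrite("pics/c2.png",f(s,170,200,145,90,5.5))
a=f(t,140,185,60,50,8);b=f(s,325,150,40,60,8)[:400]
cv2.imwrite("pics/c3.png",np.hstack([a[:400],b]))
```

```text
(no output)
```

View pics/c1.png

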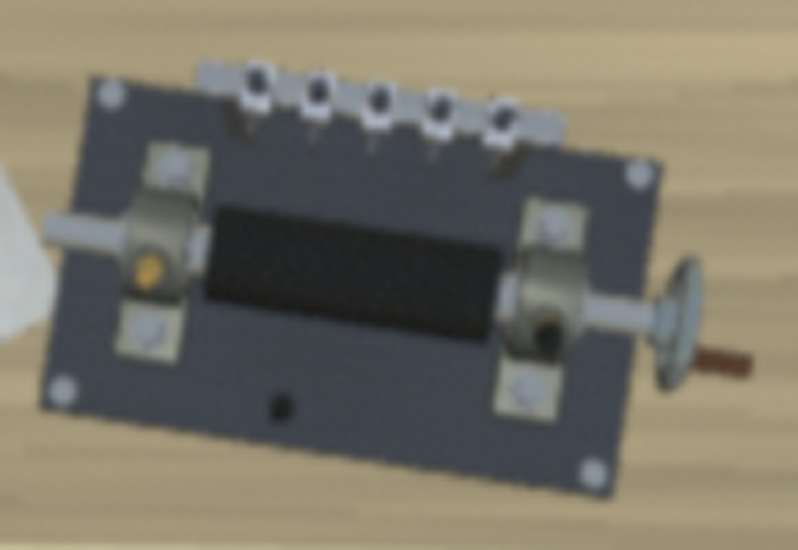

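View pics/c2.png

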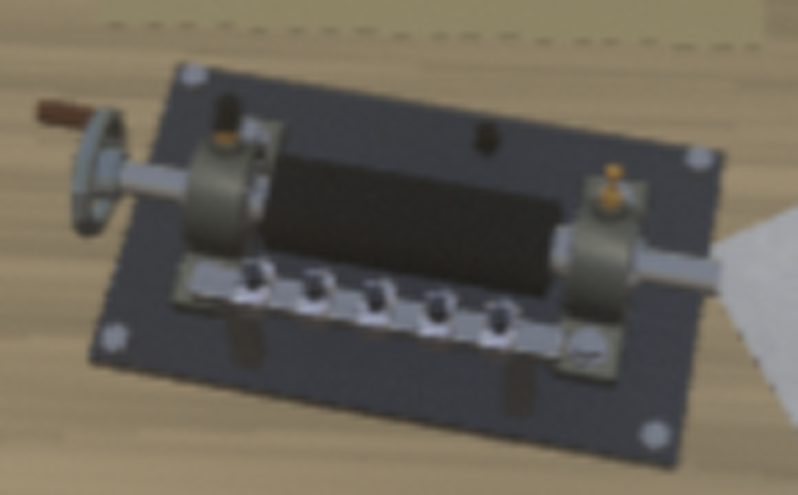

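View pics/c3.png

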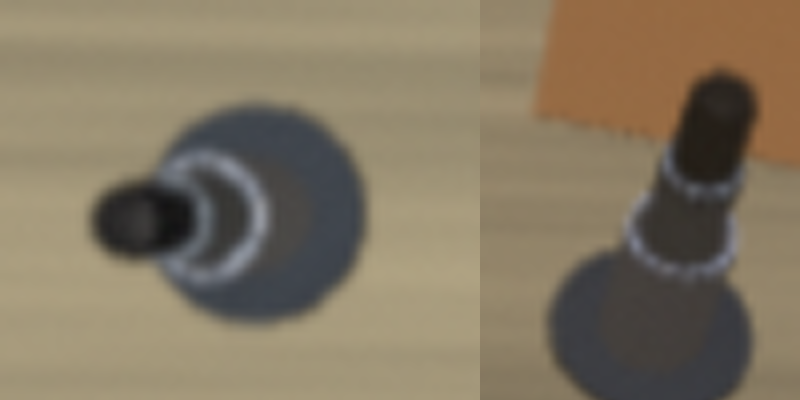

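Candidates for the gun: the black-handled gun in the dark-foot cup, top (165,211) and scene (350,175). The green cup at top (242,218) is excluded by the text. Candidates for the nipple: bare brass, top (242,139) and scene (281.5,231), or black-capped, top (314.5,151) and scene (211,219). I choose the brass one. The crops confirm both choices. Now I'll measure.

```bash
cat > h.py <<'E'
import numpy as np, cv2, pickle
def ray(s,px):
    K=np.array([[s["fx"],0,s["cx"]],[0,s["fy"],s["cy"]],[0,0,1.]])
    p=cv2.undistortPoints(np.array([[px]],float),K,np.array([s["k1"],0,0,0.]))[0,0]
    d=s["R"].T@np.array([p[0],p[1],1]); c=-s["R"].T@s["t"]; return c,d/np.linalg.norm(d)
def proj(s,X):
    p=s["R"]@np.asarray(X,float)+s["t"]; a=p[:2]/p[2]; a=a*(1+s["k1"]*(a@a)); return np.array([s["fx"]*a[0]+s["cx"],s["fy"]*a[1]+s["cy"]])
def plane(s,px,z):
    c,d=ray(s,px); return c+d*(z-c[2])/d[2]
def tri(s1,p1,s2,p2):
    c1,d1=ray(s1,p1);c2,d2=ray(s2,p2)
    a=np.linalg.lstsq(np.c_[d1,-d2],c2-c1,rcond=None)[0]
    A=c1+a[0]*d1;B=c2+a[1]*d2; return (A+B)/2,np.linalg.norm(A-B)
def blobs(s,mask,box,amin=3):
    x,y,w,h=box; m=mask[y:y+h,x:x+w].astype(np.uint8)
    n,l,st,c=cv2.connectedComponentsWithStats(m)
    return [(c[i]+[x,y],st[i,4]) for i in range(1,n) if st[i,4]>=amin]
E
python3 - <<'E'
from h import *
np.set_printoptions(precision=4,suppress=True)
S=pickle.load(open("scene0.pkl","rb"));T=pickle.load(open("top0.pkl","rb"))
hs=cv2.cvtColor(S["image"],cv2.COLOR_BGR2HSV);ht=cv2.cvtColor(T["image"],cv2.COLOR_BGR2HSV)
for nm,s,h,box in(("top",T,ht,(225,120,110,50)),("scene",S,hs,(190,215,115,30))):
    m=(h[...,0]>10)&(h[...,0]<28)&(h[...,1]>110)&(h[...,2]>90)
    print(nm,blobs(s,m,box,2))
x=lambda X,k,o:(X+.5)/k-.5+o
up=lambda X,Y,ox,oy,k=5.5:np.array([x(X,k,ox),x(Y,k,oy)])
# plate bolts
tp=[(112,96),(638,175),(594,474),(62,392)]; sp=[(656,436),(115,338),(194,75),(699,158)]
P=[]
for a,b in zip(tp,sp):
    pt=up(*a,215,90);ps=up(*b,170,200)
    r=tri(T,pt,S,ps); print("bolt",r, plane(T,pt,.016),plane(S,ps,.016)); P.append(plane(T,pt,.016)/2+plane(S,ps,.016)/2)
P=np.array(P); print("centre",P.mean(0)); d=P[0]+P[3]-P[1]-P[2]; print("yaw of +y axis-90",np.degrees(np.arctan2(-d[0],d[1]))); e=P[0]+P[1]-P[2]-P[3]; print("yaw x",np.degrees(np.arctan2(e[1],e[0])))
print("nip",tri(T,up(148,269,215,90),S,up(614,172,170,200)),plane(T,up(148,269,215,90),.096),plane(S,up(614,172,170,200),.096))
print("cap",tri(T,up(548,333,215,90),S,up(229,108,170,200)))
# gun: top face & rim
g=lambda X,Y:up(X,Y,140,185,8); q=lambda X,Y:up(X-480,Y,325,150,8)
for nm,a,b,z in(("top",(136,220),(725,97),.176),("rim",(207,217),(683,240),.08),("foot",(257,213),(650,325),.0)):
    print(nm,g(*a),q(*b),tri(T,g(*a),S,q(*b)),plane(T,g(*a),z),plane(S,q(*b),z))
E
```

```text
top [(array([241.4286, 139.2857]), np.int32(14))]
scene [(array([210.3333, 224.6667]), np.int32(3)), (array([281., 231.]), np.int32(5)), (array([280.6667, 235.5556]), np.int32(9))]
bolt (array([0.7622, 0.0931, 0.0184]), np.float64(0.0022810269804879203)) [0.7629 0.0922 0.016 ] [0.7612 0.0943 0.016 ]
bolt (array([ 0.719 , -0.2135,  0.0191]), np.float64(0.0011258543756300884)) [ 0.7198 -0.2146  0.016 ] [ 0.7177 -0.2135  0.016 ]
bolt (array([ 0.545 , -0.1894,  0.0205]), np.float64(0.0016552224832905294)) [ 0.5455 -0.191   0.016 ] [ 0.5424 -0.1894  0.016 ]
bolt (array([0.588 , 0.1176, 0.021 ]), np.float64(0.0006435988754246515)) [0.5886 0.1178 0.016 ] [0.5852 0.1183 0.016 ]
centre [ 0.6529 -0.0482  0.016 ]
yaw of +y axis-90 -7.97621063220556
yaw x -7.920729195972427
nip (array([0.6445, 0.0637, 0.1047]), np.float64(0.002357375013816753)) [0.6462 0.0632 0.096 ] [0.6398 0.0652 0.096 ]
cap (array([ 0.6132, -0.1516,  0.1026]), np.float64(0.0012298077077471203))
top [156.5625 212.0625] [355.1875 161.6875] (array([0.4246, 0.29  , 0.1742]), np.float64(0.004598055234770395)) [0.4248 0.287  0.176 ] [0.4253 0.2919 0.176 ]
rim [165.4375 211.6875] [349.9375 179.5625] (array([0.4239, 0.2924, 0.076 ]), np.float64(0.002650360396268242)) [0.4241 0.2899 0.08  ] [0.4265 0.2928 0.08  ]
foot [171.6875 211.1875] [345.8125 190.1875] (array([0.4245, 0.29  , 0.0126]), np.float64(0.0019195708269344268)) [0.4243 0.2923 0.    ] [0.4157 0.2938 0.    ]
```

```bash
cat >> h.py <<'E'
from scipy.spatial.transform import Rotation as Ro
def Rt(o): return Ro.from_euler("xyz",o["orientation"],degrees=True).as_matrix()
def need(o,pos,R=None):
    A=Rt(o); d=A.T@(np.asarray(pos)-o["tool_pos"])*1000
    out=[d]
    if R is not None: out.append(Ro.from_matrix(A.T@R).as_rotvec(degrees=True)/5)
    return out
E
python3 - <<'E'
from h import *
from plant import ctrl
np.set_printoptions(precision=3,suppress=True)
o=ctrl.get_obs(); A=Rt(o); print(A)
y=np.radians(-7.95); cx=np.array([np.cos(y),np.sin(y),0]); cy=np.array([-np.sin(y),np.cos(y),0]);ez=np.array([0,0,1.])
n=np.cos(np.pi/6)*ez-np.sin(np.pi/6)*cx; print("n",n)
# final tool: x=-n, z=+-(in-plane perp)
for s in(1,-1):
    xt=-n; zt=s*(np.cos(np.pi/6)*cx+.5*ez); yt=np.cross(zt,xt); R=np.c_[xt,yt,zt]
    Rv=np.c_[-ez,np.cross(s*cx,-ez),s*cx]
    print(s,"down-yaw turn from now",Ro.from_matrix(A.T@Rv).as_rotvec(degrees=True)/5, "then tilt",Ro.from_matrix(Rv.T@R).as_rotvec(degrees=True)/5)
print("to wp", need(o,[.40,-.45,.30]))
E
```

```text
[[-0.001 -0.972 -0.235]
 [ 0.001 -0.235  0.972]
 [-1.     0.     0.002]]
n [-0.495  0.069  0.866]
1 down-yaw turn from now [22.303  0.01  -0.018] then tilt [-0. -6.  0.]
-1 down-yaw turn from now [-13.697   0.016   0.009] then tilt [-0.  6. -0.]
to wp [array([ -49.119, -283.273,  143.397])]
```

>>> {"api": "send_rows", "payload": {"deltas": [{"dx": -10,"dy": -56,"dz": 28,"fingers": 1},{"dx": -10,"dy": -56,"dz": 28},{"dx": -10,"dy": -56,"dz": 28},{"dx": -10,"dy": -56,"dz": 28},{"dx": -10,"dy": -56,"dz": 28},{"dy": -26,"dz": 45},{"dy": -26,"dz": 45},{"dy": -26,"dz": 45},{"dy": -26,"dz": 45},{"dy": -26,"dz": 45},{"dy": -26,"dz": 45},{"dy": -26,"dz": 45}]}}

```text
validation failed for argument at $.de...
```

>>> {"api": "send_rows", "payload": {"deltas": [{"ax": -1.95},{"ax": -1.95},{"ax": -1.95},{"ax": -1.95},{"ax": -1.95},{"ax": -1.95},{"ax": -2.0},{}]}}

```text
validation failed for argument at $.de...
```

```bash
cat > st.py <<'E'
from h import *
from plant import ctrl
np.set_printoptions(precision=4,suppress=True)
y=np.radians(-7.95); cx=np.array([np.cos(y),np.sin(y),0]); ez=np.array([0,0,1.]); n=np.cos(np.pi/6)*ez-np.sin(np.pi/6)*cx
Rv=np.c_[-ez,np.cross(-cx,-ez),-cx]
zt=-(np.cos(np.pi/6)*cx+.5*ez); Rn=np.c_[-n,np.cross(zt,-n),zt]
o=ctrl.get_obs()
def show(): print("t",o["clock"],"q",o["joint_pos"],"p",o["tool_pos"],"F",o["force"],"M",o["moment"],"op",o["opening"])
E
python3 - <<'E'
from st import *
show(); print(Rt(o)); print(need(o,[.425,.290,.30],Rv))
for nm in("top","scene"):
    s=ctrl.snapshot(nm); cv2.imwrite(f"pics/{nm}1.png",s["image"])
E
```

```text
t 0.1 q [-59.9245  20.5875   0.6377  -0.0174 -70.1368 -16.5056] p [ 0.1582 -0.6558  0.2507] F [ 0.2115  0.1028 -0.4616] M [-0.0258  0.0386 -0.004 ] op 0.08774726052527998
[[-0.0005 -0.9721 -0.2345]
 [ 0.0015 -0.2345  0.9721]
 [-1.      0.0002  0.0015]]
[array([ -48.0581, -481.1286,  856.8938]), array([-13.6972,   0.0165,   0.0089])]
```

>>> {"api": "send_rows", "payload": {"deltas": [{"dx": -10,"dy": -56,"dz": 28,"ax": 0,"ay": 0,"az": 0,"fingers": 1}]}}

```text
clock: 0.32
tool_pos: [0.2036, -0.617, 0.2595]
orientation: [25.2, 89.8, 128.5]
force: [1.6, 0.1, 0.0]
opening: 0.0879
```

>>> {"api": "send_rows", "payload": {"deltas": [{"dx": -10,"dy": -56,"dz": 28,"ax": 0,"ay": 0,"az": 0,"fingers": 1},{"dx": -10,"dy": -56,"dz": 28,"ax": 0,"ay": 0,"az": 0,"fingers": 1},{"dx": -10,"dy": -56,"dz": 28,"ax": 0,"ay": 0,"az": 0,"fingers": 1},{"dx": -10,"dy": -56,"dz": 28,"ax": 0,"ay": 0,"az": 0,"fingers": 1},{"dx": 0,"dy": -26,"dz": 45,"ax": 0,"ay": 0,"az": 0,"fingers": 1},{"dx": 0,"dy": -26,"dz": 45,"ax": 0,"ay": 0,"az": 0,"fingers": 1},{"dx": 0,"dy": -26,"dz": 45,"ax": 0,"ay": 0,"az": 0,"fingers": 1},{"dx": 0,"dy": -26,"dz": 45,"ax": 0,"ay": 0,"az": 0,"fingers": 1},{"dx": 0,"dy": -26,"dz": 45,"ax": 0,"ay": 0,"az": 0,"fingers": 1},{"dx": 0,"dy": -26,"dz": 45,"ax": 0,"ay": 0,"az": 0,"fingers": 1},{"dx": 0,"dy": -26,"dz": 45,"ax": 0,"ay": 0,"az": 0,"fingers": 1}]}}

```text
clock: 1.7
tool_pos: [0.4974, -0.1066, 0.301]
orientation: [-88.6, 90.0, 15.0]
force: [0.8, 0.9, 1.1]
opening: 0.0877
```

>>> {"api": "send_rows", "payload": {"deltas": [{"dx": 0,"dy": 0,"dz": 0,"ax": -1.95,"ay": 0,"az": 0,"fingers": 1},{"dx": 0,"dy": 0,"dz": 0,"ax": -1.95,"ay": 0,"az": 0,"fingers": 1},{"dx": 0,"dy": 0,"dz": 0,"ax": -1.95,"ay": 0,"az": 0,"fingers": 1},{"dx": 0,"dy": 0,"dz": 0,"ax": -1.95,"ay": 0,"az": 0,"fingers": 1},{"dx": 0,"dy": 0,"dz": 0,"ax": -1.95,"ay": 0,"az": 0,"fingers": 1},{"dx": 0,"dy": 0,"dz": 0,"ax": -1.95,"ay": 0,"az": 0,"fingers": 1},{"dx": 0,"dy": 0,"dz": 0,"ax": -2,"ay": 0,"az": 0,"fingers": 1},{"dx": 0,"dy": 0,"dz": 0,"ax": 0,"ay": 0,"az": 0,"fingers": 1}]}}

```text
clock: 2.7
tool_pos: [0.4972, -0.1083, 0.3008]
orientation: [-37.6, 90.0, 134.4]
force: [-0.4, 0.5, -0.3]
opening: 0.0876
```

Run:
```python
from st import *
show(); print(Rt(o)); print(need(o,[.425,.290,.30],Rv))
```

```text
t 2.7 q [  9.849    2.9773 -15.3441  -0.0067 -71.683  -17.85  ] p [ 0.4972 -0.1083  0.3008] F [-0.3811  0.5166 -0.2631] M [ 0.0807  0.102  -0.0197] op 0.08760616257555139
[[-0.0001 -0.1392 -0.9903]
 [ 0.0001 -0.9903  0.1392]
 [-1.     -0.0001  0.0001]]
[array([   0.8393, -384.3885,  126.9203]), array([-0.0106,  0.0012,  0.0009])]
```

>>> {"api": "send_rows", "payload": {"deltas": [{"dx": 0,"dy": -48,"dz": 16,"ax": 0,"ay": 0,"az": 0,"fingers": 1},{"dx": 0,"dy": -48,"dz": 16,"ax": 0,"ay": 0,"az": 0,"fingers": 1},{"dx": 0,"dy": -48,"dz": 16,"ax": 0,"ay": 0,"az": 0,"fingers": 1},{"dx": 0,"dy": -48,"dz": 16,"ax": 0,"ay": 0,"az": 0,"fingers": 1},{"dx": 0,"dy": -48,"dz": 16,"ax": 0,"ay": 0,"az": 0,"fingers": 1},{"dx": 0,"dy": -48,"dz": 16,"ax": 0,"ay": 0,"az": 0,"fingers": 1},{"dx": 0,"dy": -48,"dz": 16,"ax": 0,"ay": 0,"az": 0,"fingers": 1},{"dx": 0,"dy": -48,"dz": 15,"ax": 0,"ay": 0,"az": 0,"fingers": 1},{"dx": 0,"dy": 0,"dz": 0,"ax": 0,"ay": 0,"az": 0,"fingers": 1},{"dx": 0,"dy": 0,"dz": 0,"ax": 0,"ay": 0,"az": 0,"fingers": 1}]}}

```text
clock: 3.95
tool_pos: [0.4242, 0.2895, 0.3006]
orientation: [60.8, 90.0, -127.3]
force: [0.5, 0.5, 0.3]
opening: 0.0875
```

Run:
```python
from st import *
show(); print(need(o,[.425,.290,.15+.0],Rv))
im=[]
for nm,b in(("top",(110,160,110,110)),("scene",(300,110,110,110))):
    s=ctrl.snapshot(nm);x,y,w,h=b; im.append(cv2.resize(s["image"][y:y+h,x:x+w],None,fx=3.6,fy=3.6,interpolation=cv2.INTER_CUBIC))
    print(nm,proj(s,o["tool_pos"]+[0,0,-.025])-[x,y])
cv2.imwrite("pics/g1.png",np.hstack(im))
```

```text
t 3.95 q [ 56.2339   3.4869 -14.8243  -0.0027 -71.7304 -64.2787] p [0.4242 0.2895 0.3006] F [0.5008 0.4947 0.285 ] M [ 0.0369  0.1343 -0.0746] op 0.08752554887383684
[array([150.5834,  -0.7065,  -0.7255]), array([-0.0191,  0.0041, -0.0073])]
top [33.1082 52.9844]
scene [60.8316 30.7001]
```

View pics/g1.png

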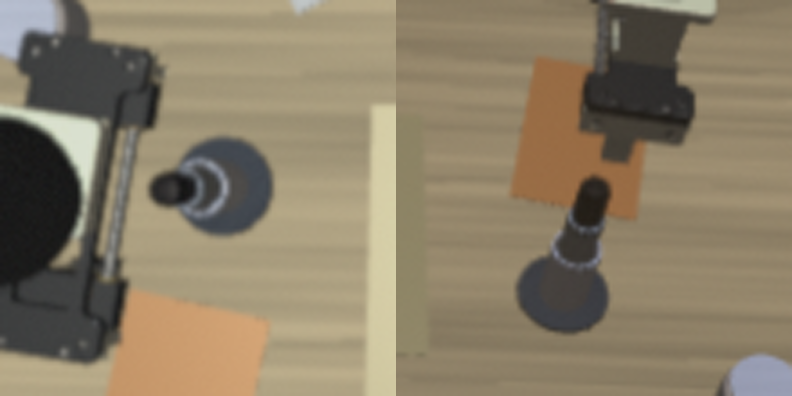

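>>> {"api": "send_rows", "payload": {"deltas": [{"dx": 40,"dy": 0,"dz": 0,"ax": 0,"ay": 0,"az": 0,"fingers": 1},{"dx": 40,"dy": 0,"dz": 0,"ax": 0,"ay": 0,"az": 0,"fingers": 1},{"dx": 30,"dy": 0,"dz": 0,"ax": 0,"ay": 0,"az": 0,"fingers": 1},{"dx": 20,"dy": 0,"dz": 0,"ax": 0,"ay": 0,"az": 0,"fingers": 1},{"dx": 12,"dy": 0,"dz": 0,"ax": 0,"ay": 0,"az": 0,"fingers": 1},{"dx": 4,"dy": 0,"dz": 0,"ax": 0,"ay": 0,"az": 0,"fingers": 1},{"dx": 0,"dy": 0,"dz": 0,"ax": 0,"ay": 0,"az": 0,"fingers": 1}]}}

```text
clock: 4.92
tool_pos: [0.4248, 0.2895, 0.1553]
orientation: [-128.9, 90.0, 43.2]
force: [0.1, -0.1, 0.6]
opening: 0.0874
```

Run:
```python
from st import *
show()
im=[]
for nm,b in(("top",(110,160,110,110)),("scene",(300,110,110,110))):
    s=ctrl.snapshot(nm);x,y,w,h=b; im.append(cv2.resize(s["image"][y:y+h,x:x+w],None,fx=3.6,fy=3.6,interpolation=cv2.INTER_CUBIC))
cv2.imwrite("pics/g2.png",np.hstack(im))
```

```text
t 4.925 q [ 56.1873  10.4206 -27.0641   0.0113 -52.4766 -64.156 ] p [0.4248 0.2895 0.1553] F [ 0.1067 -0.1028  0.5989] M [0.0684 0.0419 0.0011] op 0.08735854897163042
```

View pics/g2.png

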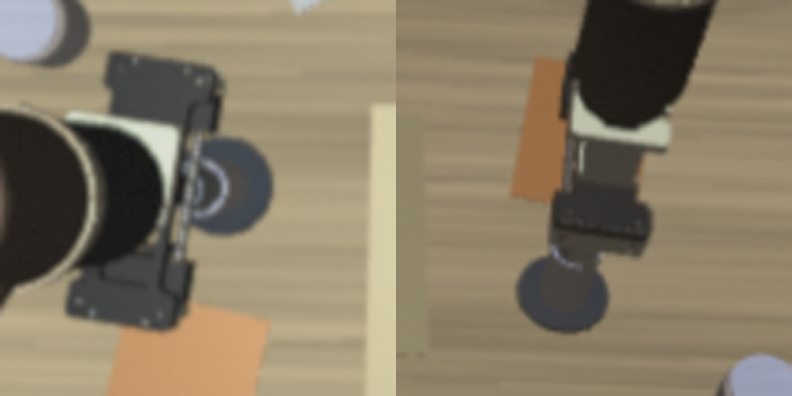

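>>> {"api": "send_rows", "payload": {"deltas": [{"dx": 1,"dy": 0,"dz": 0,"ax": 0,"ay": 0,"az": 0,"fingers": 0},{"dx": 0,"dy": 0,"dz": 0,"ax": 0,"ay": 0,"az": 0,"fingers": 0},{"dx": 0,"dy": 0,"dz": 0,"ax": 0,"ay": 0,"az": 0,"fingers": 0},{"dx": 0,"dy": 0,"dz": 0,"ax": 0,"ay": 0,"az": 0,"fingers": 0},{"dx": 0,"dy": 0,"dz": 0,"ax": 0,"ay": 0,"az": 0,"fingers": 0},{"dx": 0,"dy": 0,"dz": 0,"ax": 0,"ay": 0,"az": 0,"fingers": 0},{"dx": 0,"dy": 0,"dz": 0,"ax": 0,"ay": 0,"az": 0,"fingers": 0},{"dx": 0,"dy": 0,"dz": 0,"ax": 0,"ay": 0,"az": 0,"fingers": 0}]}}

```text
clock: 6.02
tool_pos: [0.4244, 0.2895, 0.1538]
orientation: [41.5, 90.0, -146.4]
force: [0.1, 1.1, 1.0]
opening: 0.0276
```

>>> {"api": "send_rows", "payload": {"deltas": [{"dx": -5,"dy": 0,"dz": 0,"ax": 0,"ay": 0,"az": 0,"fingers": 0},{"dx": -15,"dy": 0,"dz": 0,"ax": 0,"ay": 0,"az": 0,"fingers": 0},{"dx": -30,"dy": 0,"dz": 0,"ax": 0,"ay": 0,"az": 0,"fingers": 0},{"dx": -35,"dy": 0,"dz": 0,"ax": 0,"ay": 0,"az": 0,"fingers": 0},{"dx": -35,"dy": 0,"dz": 0,"ax": 0,"ay": 0,"az": 0,"fingers": 0},{"dx": -35,"dy": 0,"dz": 0,"ax": 0,"ay": 0,"az": 0,"fingers": 0},{"dx": -15,"dy": 0,"dz": 0,"ax": 0,"ay": 0,"az": 0,"fingers": 0},{"dx": 0,"dy": 0,"dz": 0,"ax": 0,"ay": 0,"az": 0,"fingers": 0},{"dx": 0,"dy": 0,"dz": 0,"ax": 0,"ay": 0,"az": 0,"fingers": 0}]}}

```text
clock: 7.15
tool_pos: [0.4239, 0.2891, 0.3223]
orientation: [47.0, 89.9, -141.0]
force: [-0.8, 1.2, -4.8]
opening: 0.0272
```

Run:
```python
from st import *
show(); print(need(o,[.425,.290,.30],Rv)[1])
H=.6405,.064,.096
for L in (.25,.30):  # TCP distance from head: standoff
    print(L)
im=[]
for nm,b in(("top",(90,160,110,110)),("scene",(300,110,110,110))):
    s=ctrl.snapshot(nm);x,y,w,h=b; im.append(cv2.resize(s["image"][y:y+h,x:x+w],None,fx=3.6,fy=3.6,interpolation=cv2.INTER_CUBIC))
cv2.imwrite("pics/g3.png",np.hstack(im))
```

```text
t 7.15 q [ 56.2134   2.8758 -12.6616  -0.0439 -74.5994 -64.146 ] p [0.4239 0.2891 0.3223] F [-0.8387  1.2194 -4.8013] M [0.0426 0.0839 0.0001] op 0.027157636157967638
[ 0.0011  0.0195 -0.0209]
0.25
0.3
```

View pics/g3.png

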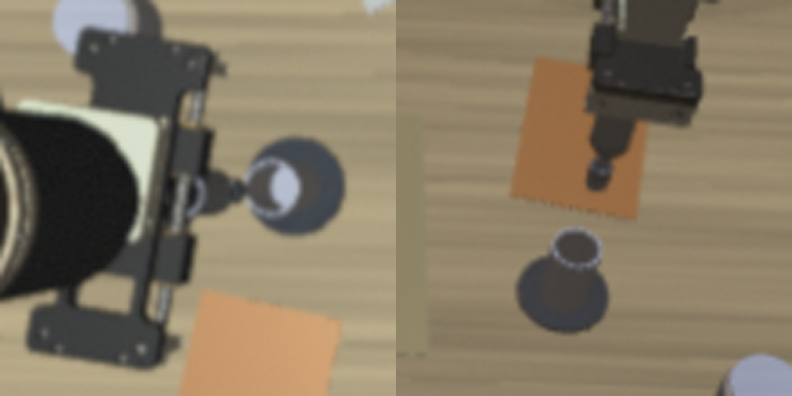

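Run:
```python
from st import *
print(need(o,[.543,.078,.32],Rv))
```

```text
[array([   2.5155,  192.6188, -146.9885]), array([ 0.0019,  0.0177, -0.0253])]
```

>>> {"api": "send_rows", "payload": {"deltas": [{"dx": 0,"dy": 15,"dz": -12,"ax": 0,"ay": 0,"az": 0,"fingers": 0},{"dx": 0,"dy": 30,"dz": -22,"ax": 0,"ay": 0,"az": 0,"fingers": 0},{"dx": 0,"dy": 30,"dz": -23,"ax": 0,"ay": 0,"az": 0,"fingers": 0},{"dx": 0,"dy": 30,"dz": -23,"ax": 0,"ay": 0,"az": 0,"fingers": 0},{"dx": 0,"dy": 30,"dz": -23,"ax": 0,"ay": 0,"az": 0,"fingers": 0},{"dx": 0,"dy": 30,"dz": -23,"ax": 0,"ay": 0,"az": 0,"fingers": 0},{"dx": 0,"dy": 20,"dz": -14,"ax": 0,"ay": 0,"az": 0,"fingers": 0},{"dx": 0,"dy": 8,"dz": -7,"ax": 0,"ay": 0,"az": 0,"fingers": 0},{"dx": 0,"dy": 0,"dz": 0,"ax": 0,"ay": 0,"az": 0,"fingers": 0}]}}

```text
clock: 8.38
tool_pos: [0.5436, 0.0773, 0.3233]
orientation: [28.7, 89.9, -159.3]
force: [-0.0, 0.4, -4.4]
opening: 0.0277
```

>>> {"api": "send_rows", "payload": {"deltas": [{"dx": 0,"dy": 0,"dz": 0,"ax": 0,"ay": 0.5,"az": 0,"fingers": 0},{"dx": 0,"dy": 0,"dz": 0,"ax": 0,"ay": 1,"az": 0,"fingers": 0},{"dx": 0,"dy": 0,"dz": 0,"ax": 0,"ay": 1,"az": 0,"fingers": 0},{"dx": 0,"dy": 0,"dz": 0,"ax": 0,"ay": 1,"az": 0,"fingers": 0},{"dx": 0,"dy": 0,"dz": 0,"ax": 0,"ay": 1,"az": 0,"fingers": 0},{"dx": 0,"dy": 0,"dz": 0,"ax": 0,"ay": 1,"az": 0,"fingers": 0},{"dx": 0,"dy": 0,"dz": 0,"ax": 0,"ay": 0.5,"az": 0,"fingers": 0},{"dx": 0,"dy": 0,"dz": 0,"ax": 0,"ay": 0,"az": 0,"fingers": 0},{"dx": 0,"dy": 0,"dz": 0,"ax": 0,"ay": 0,"az": 0,"fingers": 0}]}}

```text
clock: 9.5
tool_pos: [0.5435, 0.0785, 0.3242]
orientation: [-179.9, 60.0, -7.9]
force: [1.1, 0.7, -4.0]
opening: 0.0275
```

Run:
```python
from st import *
H=np.array([.6405,.064,.096])
show(); print(need(o,H+(.1368+.05)*n,Rn))
im=[]
p=o["tool_pos"]+.1458*Rt(o)[:,0]
for nm,b in(("top",(200,90,110,110)),("scene",(230,150,110,110))):
    s=ctrl.snapshot(nm);x,y,w,h=b; im.append(cv2.resize(s["image"][y:y+h,x:x+w],None,fx=3.6,fy=3.6,interpolation=cv2.INTER_CUBIC))
    print((proj(s,p)-[x,y]+.5)*3.6-.5); pickle.dump(s,open(nm+"4.pkl","wb"))
cv2.imwrite("pics/g4.png",np.hstack(im))
```

```text
t 9.5 q [ 40.004   -9.4783 -42.5079  34.2664 -41.135  -70.9797] p [0.5435 0.0785 0.3242] F [ 1.0714  0.6829 -3.9585] M [ 0.442   2.5679 -0.0286] op 0.027470915024937734
[array([59.86  ,  0.9669, 29.1322]), array([0.0039, 0.0068, 0.0091])]
[133.2023 190.7342]
[196.108  205.0996]
```

View pics/g4.png

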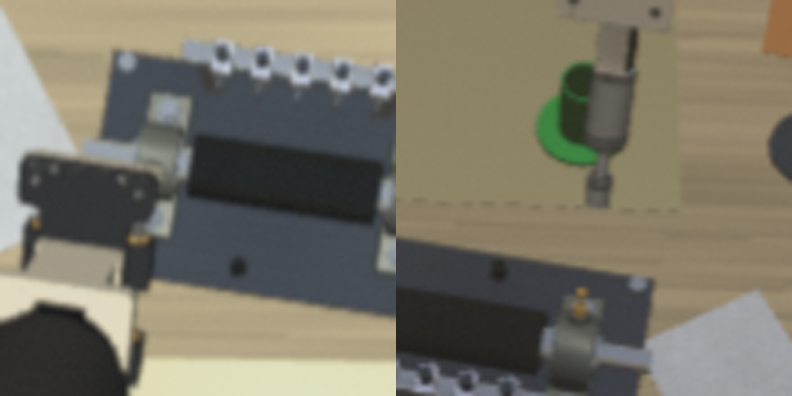

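>>> {"api": "send_rows", "payload": {"deltas": [{"dx": 5,"dy": 1,"dz": 10,"ax": 0,"ay": 0,"az": 0,"fingers": 0},{"dx": 15,"dy": 1,"dz": 10,"ax": 0,"ay": 0,"az": 0,"fingers": 0},{"dx": 20,"dy": 1,"dz": 9,"ax": 0,"ay": 0,"az": 0,"fingers": 0},{"dx": 20,"dy": 0,"dz": 0,"ax": 0,"ay": 0,"az": 0,"fingers": 0},{"dx": 10,"dy": 0,"dz": 0,"ax": 0,"ay": 0,"az": 0,"fingers": 0},{"dx": 5,"dy": 0,"dz": 0,"ax": 0,"ay": 0,"az": 0,"fingers": 0},{"dx": 0,"dy": 0,"dz": 0,"ax": 0,"ay": 0,"az": 0,"fingers": 0},{"dx": 0,"dy": 0,"dz": 0,"ax": 0,"ay": 0,"az": 0,"fingers": 0}]}}

```text
clock: 10.6
tool_pos: [0.5555, 0.0735, 0.2451]
orientation: [-179.9, 60.0, -7.9]
force: [0.4, -0.7, -4.2]
opening: 0.0272
```

```bash
cat > look.py <<'E'
from st import *
import sys
k=sys.argv[1]; H=np.array([.6405,.064,.096])
show(); A=Rt(o); print(need(o,H+.1368*n,Rn))
im=[]
for nm,b in(("top",(220,110,40,50)),("scene",(260,200,40,50))):
    s=ctrl.snapshot(nm);x,y,w,h=b; f=10
    c=cv2.resize(s["image"][y:y+h,x:x+w],None,fx=f,fy=f,interpolation=cv2.INTER_CUBIC)
    for d in (.0,-.026,-.05): print(nm,d,(proj(s,o["tool_pos"]+(.1458+d)*A[:,0])-[x,y]+.5)*f-.5)
    print(nm,"head",(proj(s,H)-[x,y]+.5)*f-.5)
    im.append(c); pickle.dump(s,open(nm+k+".pkl","wb"))
cv2.imwrite(f"pics/L{k}.png",np.clip(np.hstack(im)*1.6,0,255).astype(np.uint8))
E
python3 look.py 5
```

```text
t 10.6 q [ 33.7026  -4.3551 -52.0796  47.4379 -26.8188 -81.7683] p [0.5555 0.0735 0.2451] F [ 0.3632 -0.7279 -4.2338] M [0.4074 2.6614 0.0214] op 0.027239173186614105
[array([35.0567, -2.286 ,  0.5068]), array([-0.0001, -0.0094,  0.0072])]
top 0.0 [211.5591 337.4066]
top -0.026 [198.7097 368.5003]
top -0.05 [186.3217 398.4775]
top head [216.384 308.446]
scene 0.0 [215.3588 241.8064]
scene -0.026 [225.4622 167.3059]
scene -0.05 [234.9539  97.1983]
scene head [212.8105 315.1119]
```

View pics/L5.png

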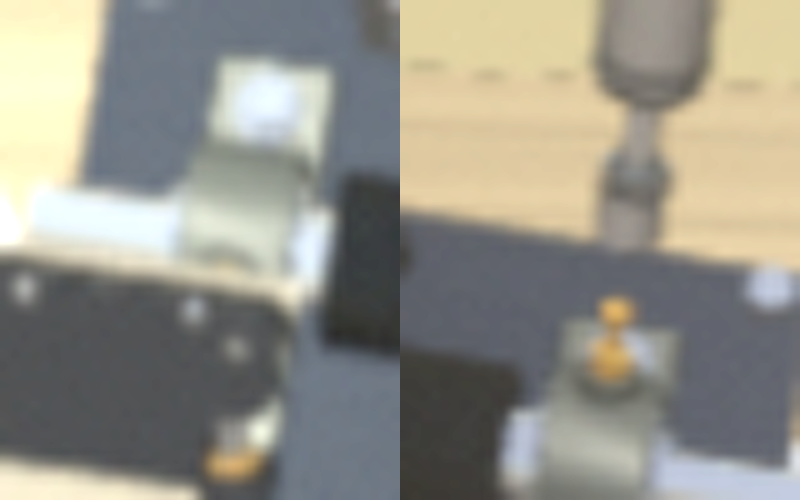

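Run:
```python
from st import *
s=pickle.load(open("scene5.pkl","rb")); im=s["image"].astype(float); A=Rt(o)
np.set_printoptions(precision=1,suppress=True,linewidth=160)
g=im.mean(2)
for v in range(209,230): print(v,g[v,276:294].astype(int), (im[v,276:294,0]-im[v,276:294,2]).astype(int))
sat=im[...,2]-im[...,0]
for v in range(227,241): print(v,sat[v,276:290].astype(int))
for nm in("scene0","scene5"):
    q=pickle.load(open(nm+".pkl","rb"))["image"].astype(float); w=np.clip((q[...,2]-q[...,0])[227:234,278:286]-15,0,None)
    vv,uu=np.mgrid[227:234,278:286]; print(nm,np.round([(w*uu).sum()/w.sum(),(w*vv).sum()/w.sum()],2))
q=pickle.load(open("top0.pkl","rb"))["image"].astype(float)
for v in range(133,147): print(v,(q[v,235:249,2]-q[v,235:249,0]).astype(int))
```

```text
209 [123 124 123 118 100  77  66  69  74  76  74  69  69  87 111 123 122 120] [-39 -39 -39 -36 -28 -18 -10  -7  -7  -7  -7  -8 -11 -22 -34 -38 -38 -38]
210 [126 126 125 125 120 112  94  75  69  68  72  81 100 115 122 125 124 124] [-39 -40 -40 -40 -38 -34 -26 -11  -8  -8 -12 -19 -29 -36 -39 -40 -39 -39]
211 [125 126 125 125 125 123 107  92  89  86  99 114 120 125 125 126 125 126] [-40 -40 -39 -40 -40 -39 -28 -12  -9 -13 -27 -35 -39 -39 -39 -39 -39 -39]
212 [122 122 122 122 122 122 108  98  96  93 108 121 123 123 124 124 123 124] [-38 -38 -38 -38 -39 -38 -26 -11 -10 -17 -31 -38 -39 -39 -39 -40 -39 -39]
213 [119 120 119 119 118 116 105  97  95  97 109 119 119 119 119 120 121 120] [-37 -38 -38 -37 -37 -35 -23 -11 -10 -19 -34 -37 -38 -39 -37 -37 -38 -38]
214 [122 123 122 123 121 108  96  97  95  96 111 121 122 122 122 122 122 122] [-38 -38 -39 -38 -37 -30 -17 -10 -10 -20 -34 -38 -39 -38 -39 -38 -38 -38]
215 [121 121 120 120 113  94  87  94  91  87 105 120 122 123 122 123 123 123] [-39 -38 -38 -36 -24 -10  -8  -8  -9 -13 -28 -37 -38 -39 -38 -38 -38 -38]
216 [122 122 122 115  98  78  80  88
[... 2787 characters left out ...]
35 [ 1 -3 -4  2  4  5  6  9  8  6  6  6  5 -1]
136 [ 0  0 -1  2  6 17 28 33 24 11  6  6  5 -1]
137 [-8 -2  0  2 15 40 58 62 51 28  9  5  4  0]
138 [-12  -5   1   3  19  51  68  74  66  38  11   3   3   1]
139 [-13  -8   0   4  21  60  76  78  66  34   9   4   3   3]
140 [-12  -9  -1   2  26  66  79  75  52  21   6   2   3   4]
141 [-12 -10  -3   2  19  54  69  55  28   8   3   3   4   4]
142 [-13 -11  -4   1   7  26  38  26   9   4   2   2   3   3]
143 [-12 -10  -5   1   2   6  10   6   3   2   2   1   1   2]
144 [-12  -9  -1   3   4   2   2   2   2   2   1   1   3   3]
145 [-12  -7   2   6   6   5   4   4   4   4   4   5   4   3]
146 [-11  -5   4   7   5   2  -1  -1   1   4   6   7   7   3]
```

Run:
```python
from st import *
s=pickle.load(open("scene5.pkl","rb")); im=s["image"].astype(float); A=Rt(o)
g=im[...,2]-im[...,0]
P=[proj(s,o["tool_pos"]+(.1458-d)*A[:,0]) for d in np.arange(0,.13,.01)]
P=np.array(P); print(P[[0,5,12]])
for v in list(range(182,210))+[211,212,213,214,217,218,219,220,221,222]:
    up=np.interp(v,P[::-1,1],P[::-1,0])
    u=np.arange(int(up)-11,int(up)+14); r=g[v,u]; lo=np.median(np.r_[r[:4],r[-4:]]); mid=r[9:15].min(); th=(lo+mid)/2
    i=[k for k in range(len(u)-1) if (r[k]-th)*(r[k+1]-th)<0]
    if len(i)<2: continue
    e=[u[k]+(r[k]-th)/(r[k]-r[k+1]) for k in (i[0],i[-1])]
    print(v,np.round(e,2),"c",round(np.mean(e),2),"w",round(e[1]-e[0],2),"pred",round(up,2),"d",round(np.mean(e)-up,2))
X=o["tool_pos"]+.1458*A[:,0]; print("px per mm y",proj(s,X+[0,.001,0])-proj(s,X))
print("head proj slope", proj(s,X+.01*A[:,0])-proj(s,X))
```

```text
[[281.1515 223.7171]
 [283.107  209.2548]
 [285.9625 188.0477]]
183 [285.75 293.42] c 289.59 w 7.67 pred 285.96 d 3.62
187 [283.62 293.71] c 288.67 w 10.08 pred 285.96 d 2.7
188 [282.88 293.52] c 288.2 w 10.65 pred 285.96 d 2.24
189 [282.42 292.96] c 287.69 w 10.55 pred 285.83 d 1.85
190 [288.86 292.45] c 290.65 w 3.59 pred 285.7 d 4.95
191 [285.88 291.97] c 288.92 w 6.09 pred 285.57 d 3.36
194 [274.5  291.56] c 283.03 w 17.06 pred 285.16 d -2.13
195 [276.58 291.69] c 284.14 w 15.11 pred 285.03 d -0.89
196 [279.9  291.62] c 285.76 w 11.73 pred 284.89 d 0.87
197 [280.1  291.59] c 285.85 w 11.49 pred 284.76 d 1.09
198 [279.92 291.43] c 285.68 w 11.51 pred 284.62 d 1.05
199 [279.73 291.21] c 285.47 w 11.48 pred 284.49 d 0.98
200 [279.6 291.1] c 285.35 w 11.5 pred 284.35 d 0.99
201 [279.44 291.02] c 285.23 w 11.58 pred 284.22 d 1.01
202 [279.37 290.78] c 285.07 w 11.41 pred 284.09 d 0.99
203 [279.22 290.59] c 284.91 w 11.38 pred 283.95 d 0.96
204 [279.12 290.64] c 284.88 w 11.52 pred 283.82 d 1.06
205 [278.8  290.63] c 284.72 w 11.83 pred 283.68 d 1.04
206 [278.8  290.48] c 284.64 w 11.68 pred 283.55 d 1.1
207 [279.26 290.04] c 284.65 w 10.77 pred 283.41 d 1.24
208 [279.64 289.6 ] c 284.62 w 9.96 pred 283.28 d 1.35
209 [280.52 289.06] c 284.79 w 8.54 pred 283.14 d 1.65
211 [282.25 285.79] c 284.02 w 3.54 pred 282.87 d 1.15
212 [282.13 285.5 ] c 283.82 w 3.37 pred 282.74 d 1.08
213 [281.92 285.33] c 283.62 w 3.42 pred 282.6 d 1.02
214 [281.46 285.29] c 283.37 w 3.82 pred 282.47 d 0.91
217 [280.02 286.43] c 283.22 w 6.41 pred 282.06 d 1.16
218 [279.7  286.37] c 283.03 w 6.67 pred 281.93 d 1.11
219 [279.57 286.18] c 282.87 w 6.61 pred 281.79 d 1.08
220 [279.45 285.76] c 282.61 w 6.31 pred 281.65 d 0.95
221 [279.27 285.72] c 282.49 w 6.46 pred 281.52 d 0.98
222 [270.29 285.55] c 277.92 w 15.26 pred 281.38 d -3.46
px per mm y [0.3327 0.0136]
head proj slope [-0.3829  2.8262]
```

>>> {"api": "send_rows", "payload": {"deltas": [{"dx": 6,"dy": 0,"dz": 0,"ax": 0,"ay": 0,"az": 0,"fingers": 0},{"dx": 6,"dy": 0,"dz": 0,"ax": 0,"ay": 0,"az": 0,"fingers": 0},{"dx": 5,"dy": 0,"dz": 0,"ax": 0,"ay": 0,"az": 0,"fingers": 0},{"dx": 3,"dy": 0,"dz": 0,"ax": 0,"ay": 0,"az": 0,"fingers": 0},{"dx": 0,"dy": 0,"dz": 0,"ax": 0,"ay": 0,"az": 0,"fingers": 0},{"dx": 0,"dy": 0,"dz": 0,"ax": 0,"ay": 0,"az": 0,"fingers": 0}]}}

```text
clock: 11.45
tool_pos: [0.5653, 0.0719, 0.2271]
orientation: [-180.0, 60.0, -7.9]
force: [0.5, 0.0, -5.5]
opening: 0.0276
```

```bash
python3 look.py 6
```

```text
t 11.45 q [ 30.4868  -2.2422 -53.7101  53.1369 -22.8585 -85.3576] p [0.5653 0.0719 0.2271] F [ 0.4561  0.0242 -5.4538] M [0.4236 2.6154 0.001 ] op 0.02760199956420149
[array([14.5862, -2.5442,  0.0857]), array([ 0.0012, -0.0007,  0.0009])]
top 0.0 [222.2032 315.6983]
top -0.026 [209.7762 345.6872]
top -0.05 [197.8046 374.5776]
top head [216.384 308.446]
scene 0.0 [206.6565 298.3584]
scene -0.026 [216.642  225.0831]
scene -0.05 [226.0233 156.1277]
scene head [212.8105 315.1119]
```

View pics/L6.png

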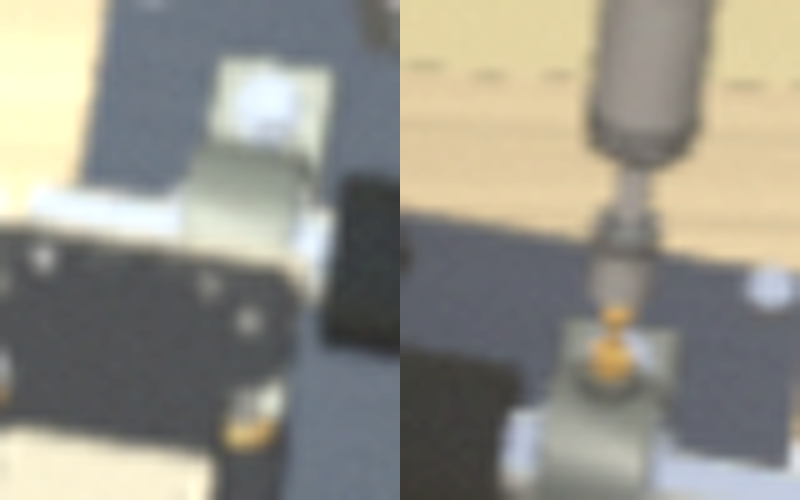

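The scene crop shows the sleeve end at about (619,305), directly over the brass head at (617,315). I'll advance in small steps and watch the force.

>>> {"api": "send_rows", "payload": {"deltas": [{"dx": 2,"dy": 0,"dz": 0,"ax": 0,"ay": 0,"az": 0,"fingers": 0},{"dx": 2,"dy": 0,"dz": 0,"ax": 0,"ay": 0,"az": 0,"fingers": 0},{"dx": 1,"dy": 0,"dz": 0,"ax": 0,"ay": 0,"az": 0,"fingers": 0},{"dx": 0,"dy": 0,"dz": 0,"ax": 0,"ay": 0,"az": 0,"fingers": 0}]}}

```text
clock: 12.05
tool_pos: [0.5677, 0.0715, 0.2226]
orientation: [180.0, 60.0, -8.0]
force: [0.7, -0.7, -4.1]
opening: 0.0279
```

>>> {"api": "send_rows", "payload": {"deltas": [{"dx": 2,"dy": 0,"dz": 0,"ax": 0,"ay": 0,"az": 0,"fingers": 0},{"dx": 0,"dy": 0,"dz": 0,"ax": 0,"ay": 0,"az": 0,"fingers": 0}]}}

```text
clock: 12.3
tool_pos: [0.5689, 0.0717, 0.2212]
orientation: [-180.0, 60.0, -7.9]
force: [0.5, 0.7, -3.4]
opening: 0.0277
```

```bash
python3 look.py 7; python3 -c "
from st import *
print('F tool',Rt(o).T@o['force'])"
```

```text
t 12.3 q [ 29.1557  -1.5074 -54.2757  55.6718 -21.4112 -86.9416] p [0.5689 0.0717 0.2212] F [ 0.5227  0.7363 -3.376 ] M [0.4427 2.2683 0.0568] op 0.027701991832247974
[array([ 7.6294, -2.2983,  0.3352]), array([ 0.0031, -0.0051,  0.0058])]
top 0.0 [224.5336 306.7829]
top -0.026 [212.2638 336.4391]
top -0.05 [200.4466 365.0015]
top head [216.384 308.446]
scene 0.0 [204.8889 318.3996]
scene -0.026 [214.8042 245.4826]
scene -0.05 [224.1195 176.8654]
scene head [212.8105 315.1119]
F tool [ 2.8306 -0.356   1.7039]
```

View pics/L7.png

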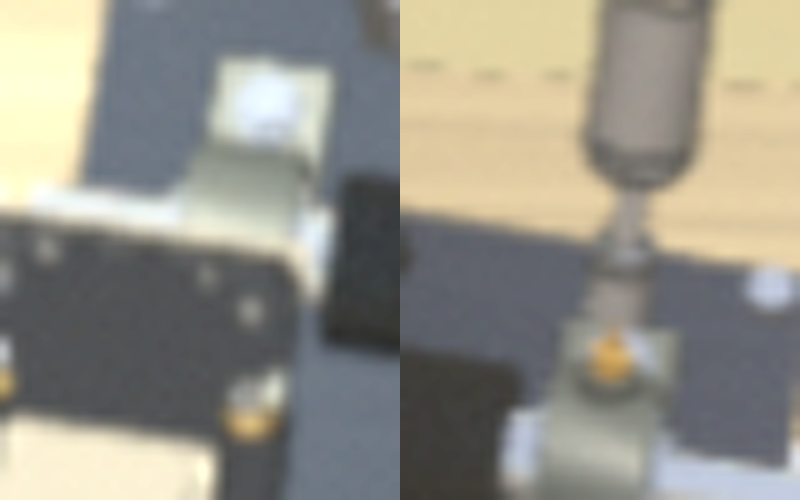

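>>> {"api": "send_rows", "payload": {"deltas": [{"dx": 1.5,"dy": 0,"dz": 0,"ax": 0,"ay": 0,"az": 0,"fingers": 0},{"dx": 0,"dy": 0,"dz": 0,"ax": 0,"ay": 0,"az": 0,"fingers": 0}]}}

```text
clock: 12.65
tool_pos: [0.5699, 0.0717, 0.2205]
orientation: [-179.9, 59.9, -7.8]
force: [-2.0, 0.6, 1.8]
opening: 0.0271
```

>>> {"api": "send_rows", "payload": {"deltas": [{"dx": 1.5,"dy": 0,"dz": 0,"ax": 0,"ay": 0,"az": 0,"fingers": 0},{"dx": 0,"dy": 0,"dz": 0,"ax": 0,"ay": 0,"az": 0,"fingers": 0}]}}

```text
clock: 12.9
tool_pos: [0.5703, 0.0714, 0.2186]
orientation: [-180.0, 60.0, -7.9]
force: [-1.7, 1.4, 1.0]
opening: 0.0272
```

```bash
python3 -c "
from st import *
show();print('F tool',Rt(o).T@o['force'],'M',Rt(o).T@o['moment'])"
```

```text
t 12.9 q [ 28.5539  -1.2009 -54.5369  56.8307 -20.7989 -87.6756] p [0.5703 0.0714 0.2186] F [-1.6637  1.4155  1.0172] M [0.4552 1.8435 0.1061] op 0.027199622683771022
F tool [-1.8024 -1.1728  1.0872] M [ 0.0069 -1.8887 -0.2231]
```

>>> {"api": "send_rows", "payload": {"deltas": [{"dx": 1.5,"dy": 0,"dz": 0,"ax": 0,"ay": 0,"az": 0,"fingers": 0},{"dx": 0,"dy": 0,"dz": 0,"ax": 0,"ay": 0,"az": 0,"fingers": 0}]}}

```text
clock: 13.15
tool_pos: [0.5708, 0.0711, 0.2163]
orientation: [179.9, 60.1, -8.0]
force: [3.7, 0.7, -6.0]
opening: 0.0275
```

>>> {"api": "send_rows", "payload": {"deltas": [{"dx": 1.5,"dy": 0,"dz": 0,"ax": 0,"ay": 0,"az": 0,"fingers": 0},{"dx": 0,"dy": 0,"dz": 0,"ax": 0,"ay": 0,"az": 0,"fingers": 0}]}}

```text
clock: 13.4
tool_pos: [0.5716, 0.0711, 0.2151]
orientation: [180.0, 60.1, -8.0]
force: [5.7, 0.5, -6.9]
opening: 0.0276
```

>>> {"api": "send_rows", "payload": {"deltas": [{"dx": 1.5,"dy": 0,"dz": 0,"ax": 0,"ay": 0,"az": 0,"fingers": 0},{"dx": 0,"dy": 0,"dz": 0,"ax": 0,"ay": 0,"az": 0,"fingers": 0}]}}

```text
clock: 13.65
tool_pos: [0.5723, 0.0709, 0.2138]
orientation: [179.9, 60.1, -8.0]
force: [6.0, 0.4, -6.9]
opening: 0.0276
```

```bash
python3 look.py 8; python3 -c "
from st import *
print('F tool',Rt(o).T@o['force'],'M',Rt(o).T@o['moment'])"
```

```text
t 13.65 q [ 27.5738  -0.6628 -54.9397  58.7181 -19.8553 -88.8627] p [0.5723 0.0709 0.2138] F [ 6.0142  0.3651 -6.8527] M [0.5969 0.9657 0.2369] op 0.027553288617091182
[array([-0.5729, -2.5954, -0.4319]), array([ 0.0044,  0.0122, -0.004 ])]
top 0.0 [229.3456 301.0081]
top -0.026 [217.2104 330.1828]
top -0.05 [205.5261 358.2738]
top head [216.384 308.446]
scene 0.0 [200.8111 339.1725]
scene -0.026 [210.7096 266.8271]
scene -0.05 [220.0096 198.7455]
scene head [212.8105 315.1119]
F tool [10.763  -1.5953 -0.7714] M [ 0.0257 -1.0005 -0.4197]
```

View pics/L8.png

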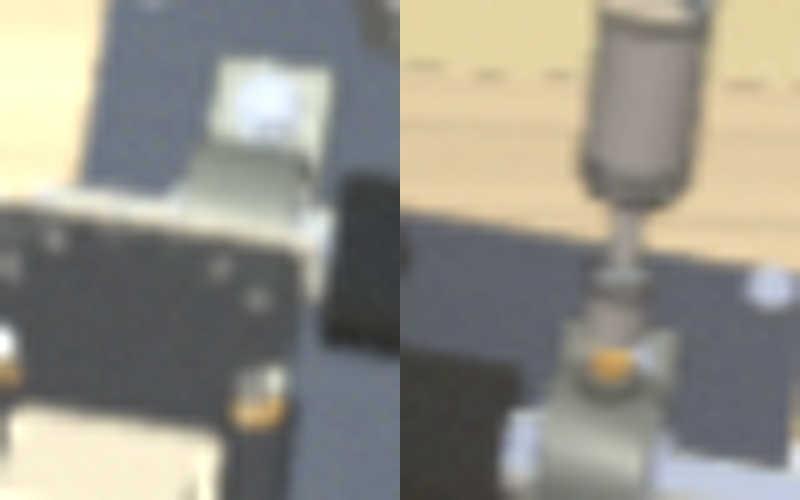

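>>> {"api": "send_rows", "payload": {"deltas": [{"dx": 1.5,"dy": -0.4,"dz": -0.5,"ax": 0,"ay": 0,"az": 0,"fingers": 0},{"dx": 0,"dy": 0,"dz": 0,"ax": 0,"ay": 0,"az": 0,"fingers": 0}]}}

```text
clock: 14.0
tool_pos: [0.5736, 0.0712, 0.2135]
orientation: [180.0, 60.0, -7.9]
force: [-0.9, 0.3, 0.7]
opening: 0.0276
```

>>> {"api": "send_rows", "payload": {"deltas": [{"dx": 1.5,"dy": 0,"dz": 0,"ax": 0,"ay": 0,"az": 0,"fingers": 0},{"dx": 0,"dy": 0,"dz": 0,"ax": 0,"ay": 0,"az": 0,"fingers": 0}]}}

```text
clock: 14.25
tool_pos: [0.5743, 0.0711, 0.2125]
orientation: [-180.0, 60.0, -7.9]
force: [-5.2, 1.0, 4.1]
opening: 0.0275
```

```bash
python3 look.py 9|head -3; python3 -c "
from st import *
print('F tool',Rt(o).T@o['force'],'M',Rt(o).T@o['moment'])"
```

```text
t 14.25 q [ 26.9734  -0.4104 -55.085   59.9378 -19.3099 -89.6175] p [0.5743 0.0711 0.2125] F [-5.2078  0.9739  4.1079] M [0.5314 2.7641 0.0101] op 0.02754595425183501
[array([-2.6757, -2.092 ,  0.64  ]), array([ 0.0022, -0.006 ,  0.0042])]
top 0.0 [228.747  294.2952]
F tool [-4.9437  0.0396  3.141 ] M [ 0.0094 -2.8985 -0.1661]
```

>>> {"api": "send_rows", "payload": {"deltas": [{"dx": 2,"dy": 0,"dz": 0.1,"ax": 0,"ay": 0,"az": 0,"fingers": 0},{"dx": 2,"dy": 0,"dz": 0,"ax": 0,"ay": 0,"az": 0,"fingers": 0},{"dx": 2,"dy": 0,"dz": 0,"ax": 0,"ay": 0,"az": 0,"fingers": 0},{"dx": 0,"dy": 0,"dz": 0,"ax": 0,"ay": 0,"az": 0,"fingers": 0},{"dx": 0,"dy": 0,"dz": 0,"ax": 0,"ay": 0,"az": 0,"fingers": 0}]}}

```text
clock: 14.98
tool_pos: [0.5773, 0.0708, 0.2074]
orientation: [-180.0, 60.0, -7.9]
force: [-6.3, 1.4, 4.5]
opening: 0.0277
```

```bash
python3 look.py 10; python3 -c "
from st import *
print('F tool',Rt(o).T@o['force'],'M',Rt(o).T@o['moment'])"
```

```text
t 14.975 q [ 25.5041   0.1986 -55.5915  62.8939 -18.0327 -91.4564] p [0.5773 0.0708 0.2074] F [-6.3065  1.3867  4.5481] M [0.4705 2.9453 0.0773] op 0.027653656517665652
[array([-8.5557, -2.039 ,  0.6342]), array([ 0.0028, -0.0083,  0.0058])]
top 0.0 [231.1761 287.7618]
top -0.026 [219.2135 316.6284]
top -0.05 [207.6986 344.4145]
top head [216.384 308.446]
scene 0.0 [199.5141 363.7894]
scene -0.026 [209.3295 291.7512]
scene -0.05 [218.5509 223.9621]
scene head [212.8105 315.1119]
F tool [-8.397  -0.951   2.8193] M [ 0.0349 -2.993   0.0338]
```

View pics/L10.png

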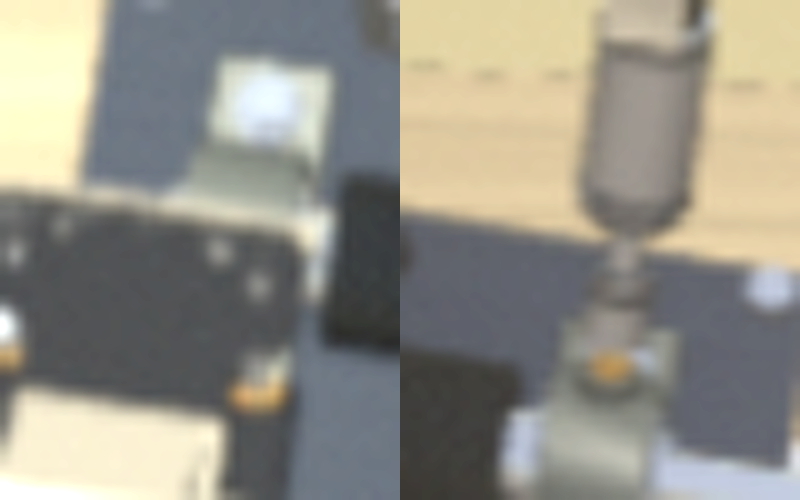

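>>> {"api": "send_rows", "payload": {"deltas": [{"dx": 2,"dy": 0,"dz": 0.1,"ax": 0,"ay": 0,"az": 0,"fingers": 0},{"dx": 2,"dy": 0,"dz": 0,"ax": 0,"ay": 0,"az": 0,"fingers": 0},{"dx": 2,"dy": 0,"dz": 0,"ax": 0,"ay": 0,"az": 0,"fingers": 0},{"dx": 2,"dy": 0,"dz": 0,"ax": 0,"ay": 0,"az": 0,"fingers": 0},{"dx": 2,"dy": 0,"dz": 0,"ax": 0,"ay": 0,"az": 0,"fingers": 0},{"dx": 0,"dy": 0,"dz": 0,"ax": 0,"ay": 0,"az": 0,"fingers": 0},{"dx": 0,"dy": 0,"dz": 0,"ax": 0,"ay": 0,"az": 0,"fingers": 0}]}}

```text
clock: 15.95
tool_pos: [0.5821, 0.0701, 0.1989]
orientation: [-180.0, 59.9, -7.9]
force: [-7.6, 0.7, 7.7]
opening: 0.0274
```

```bash
python3 look.py 11; python3 -c "
from st import *
print('F tool',Rt(o).T@o['force'],'M',Rt(o).T@o['moment'])"
```

```text
t 15.95 q [ 22.6362   1.211  -56.4136  68.7386 -15.8394 -95.0517] p [0.5821 0.0701 0.1989] F [-7.6146  0.6797  7.7431] M [ 0.3588  3.2261 -0.0384] op 0.027438230045808514
[array([-18.3712,  -2.0446,   0.6317]), array([ 0.0031, -0.0123,  0.007 ])]
top 0.0 [235.5409 277.005 ]
top -0.026 [223.776  305.4343]
top -0.05 [212.4554 332.7899]
top head [216.384 308.446]
scene 0.0 [195.872  390.7147]
scene -0.026 [205.6148 319.1997]
scene -0.05 [214.7678 251.9043]
scene head [212.8105 315.1119]
F tool [-10.1381   0.2708   2.7188] M [ 0.0211 -3.2341  0.0816]
```

View pics/L11.png

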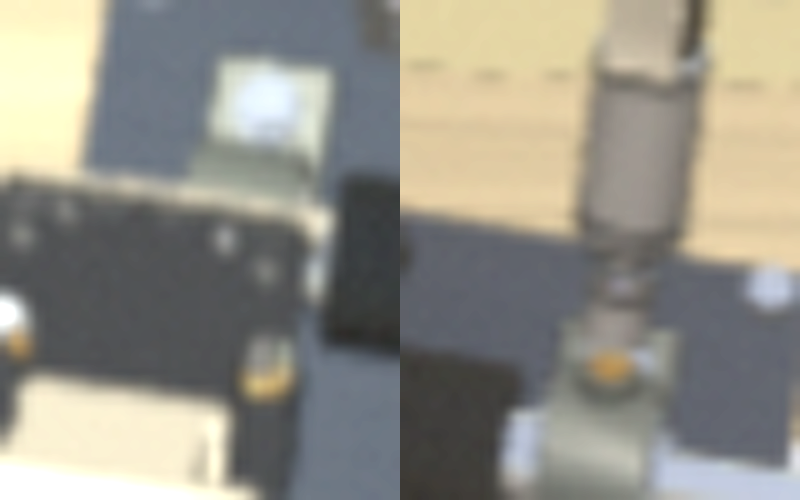

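>>> {"api": "send_rows", "payload": {"deltas": [{"dx": 1.5,"dy": 0,"dz": 0.1,"ax": 0,"ay": 0,"az": 0,"fingers": 0},{"dx": 1.5,"dy": 0,"dz": 0,"ax": 0,"ay": 0,"az": 0,"fingers": 0},{"dx": 0,"dy": 0,"dz": 0,"ax": 0,"ay": 0,"az": 0,"fingers": 0}]}}

```text
clock: 16.42
tool_pos: [0.5836, 0.0699, 0.1963]
orientation: [-180.0, 59.9, -7.9]
force: [-9.3, 0.9, 8.5]
opening: 0.0275
```

>>> {"api": "send_rows", "payload": {"deltas": [{"dx": 1,"dy": 0,"dz": 0,"ax": 0,"ay": 0,"az": 0,"fingers": 0},{"dx": 0,"dy": 0,"dz": 0,"ax": 0,"ay": 0,"az": 0,"fingers": 0}]}}

```text
clock: 16.68
tool_pos: [0.584, 0.0699, 0.1958]
orientation: [-179.9, 59.9, -7.8]
force: [-11.5, 1.2, 11.5]
opening: 0.0277
```

```bash
python3 -c "
from st import *
show();print(need(o,np.array([.6405,.064,.096])+.1368*n,Rn));print('F tool',Rt(o).T@o['force'],'M',Rt(o).T@o['moment'])"
```

```text
t 16.675 q [ 21.3138   1.579  -56.7327  71.4992 -14.9336 -96.7363] p [0.584  0.0699 0.1958] F [-11.4598   1.2441  11.5321] M [ 0.3997  3.787  -0.1087] op 0.0277041281224905
[array([-21.9938,  -1.9631,   0.7171]), array([ 0.0039, -0.0204,  0.0103])]
F tool [-15.7557   0.3372   4.1842] M [ 0.0334 -3.8059  0.1639]
```

>>> {"api": "send_rows", "payload": {"deltas": [{"dx": 1,"dy": 0,"dz": 0,"ax": 0,"ay": 0,"az": 0,"fingers": 0},{"dx": 0,"dy": 0,"dz": 0,"ax": 0,"ay": 0,"az": 0,"fingers": 0},{"dx": 0,"dy": 0,"dz": 0,"ax": 0,"ay": 0,"az": 0,"fingers": 0}]}}

```text
clock: 17.05
tool_pos: [0.5844, 0.07, 0.1957]
orientation: [-179.9, 59.8, -7.8]
force: [-18.9, 1.6, 19.5]
opening: 0.0277
```

```bash
python3 look.py 12; python3 -c "
from st import *
print('F tool',Rt(o).T@o['force'],'M',Rt(o).T@o['moment'])"
```

```text
t 17.05 q [ 20.987    1.6043 -56.8116  72.212  -14.7126 -97.1631] p [0.5844 0.07   0.1957] F [-18.8662   1.6231  19.4652] M [ 0.2959  5.026  -0.2256] op 0.027698416764828798
[array([-22.3196,  -1.85  ,   0.9641]), array([ 0.0049, -0.0331,  0.0171])]
top 0.0 [236.393 270.65 ]
top -0.026 [224.7411 299.0171]
top -0.05 [213.5312 326.3083]
top head [216.384 308.446]
scene 0.0 [195.2629 402.7457]
scene -0.026 [204.9358 331.3332]
scene -0.05 [214.0226 264.1383]
scene head [212.8105 315.1119]
F tool [-26.2944   1.554    7.3719] M [ 0.0729 -4.9559  0.5345]
```

View pics/L12.png

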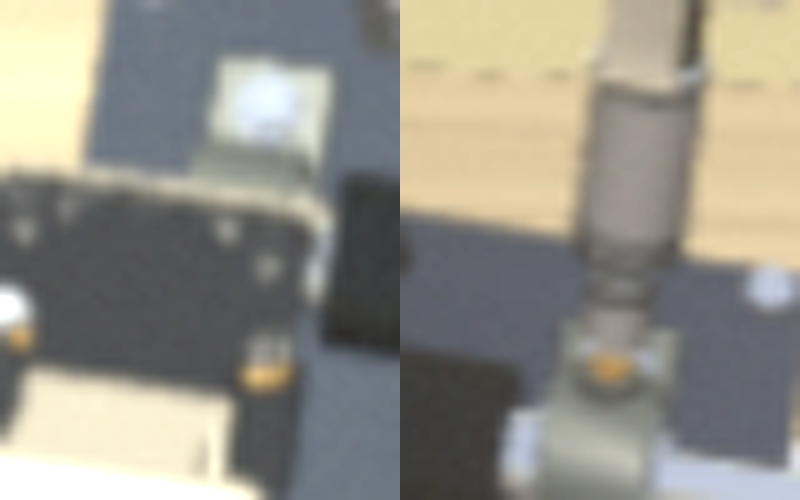

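The plunger is on its stop: 1 mm more command moved the tool only 0.3 mm, and the axial force rose about 10 N. In the crop the sleeve is at (617,310) over the nipple and the gun is still in line. I'll take off a little side load, hold, and check that it stays steady.

>>> {"api": "send_rows", "payload": {"deltas": [{"dx": 0,"dy": 0,"dz": 0.3,"ax": 0,"ay": 0,"az": 0,"fingers": 0},{"dx": 0,"dy": 0,"dz": 0,"ax": 0,"ay": 0,"az": 0,"fingers": 0},{"dx": 0,"dy": 0,"dz": 0,"ax": 0,"ay": 0,"az": 0,"fingers": 0},{"dx": 0,"dy": 0,"dz": 0,"ax": 0,"ay": 0,"az": 0,"fingers": 0},{"dx": 0,"dy": 0,"dz": 0,"ax": 0,"ay": 0,"az": 0,"fingers": 0},{"dx": 0,"dy": 0,"dz": 0,"ax": 0,"ay": 0,"az": 0,"fingers": 0},{"dx": 0,"dy": 0,"dz": 0,"ax": 0,"ay": 0,"az": 0,"fingers": 0},{"dx": 0,"dy": 0,"dz": 0,"ax": 0,"ay": 0,"az": 0,"fingers": 0}]}}

```text
clock: 18.15
tool_pos: [0.5843, 0.07, 0.1956]
orientation: [-179.9, 59.8, -7.8]
force: [-17.9, 1.8, 19.3]
opening: 0.0275
```

```bash
python3 look.py 13 | head -3; python3 -c "
from st import *
print('F tool',Rt(o).T@o['force'],'M',Rt(o).T@o['moment'])
s=pickle.load(open('scene13.pkl','rb')); im=s['image'].astype(float); g=im[...,2]-im[...,0]; A=Rt(o)
P=np.array([proj(s,o['tool_pos']+(.1258-d)*A[:,0]) for d in np.arange(0,.13,.01)])
for v in range(207,222):
    up=np.interp(v,P[::-1,1],P[::-1,0]); u=np.arange(int(up)-9,int(up)+12); r=g[v,u]; print(v,round(up,2),r.astype(int))
cv2.imwrite('pics/end.png',s['image'])
cv2.imwrite('pics/endtop.png',pickle.load(open('top13.pkl','rb'))['image'])
"
```

```text
t 18.15 q [ 20.9508   1.5932 -56.8434  72.3376 -14.6919 -97.2602] p [0.5843 0.07   0.1956] F [-17.8668   1.7958  19.2835] M [ 0.1889  4.645  -0.2489] op 0.02751776959747793
[array([-22.2831,  -1.8157,   0.8166]), array([ 0.0045, -0.0353,  0.0166])]
top 0.0 [236.2495 271.034 ]
F tool [-25.7202   0.7855   6.1201] M [ 0.0198 -4.6455  0.5561]
207 283.52 [38 36 36 37 34 24 21 23 22 23 22 22 21 13  3  0 13 32 39 39 40]
208 283.38 [40 38 38 37 34 22 15 16 17 19 20 22 21 15  5  4 20 33 37 35 36]
209 283.25 [40 39 39 39 32 18 10 10 11 11 12 14 14 10  6  8 26 37 38 37 38]
210 283.11 [40 40 40 39 29 15  9  9  9  9  7  7  8  6  7 10 28 39 39 39 39]
211 282.98 [39 39 39 40 39 29 14  9  8  9  8  8  8  7  8  9 13 29 39 40 40]
212 282.84 [38 38 38 39 38 28 13  9  9  9  9  9  9  9  9  9 14 30 38 38 39]
213 282.71 [37 38 38 37 36 25 11  9  9  8  9  9  9  9  9  9 17 30 37 37 38]
214 282.57 [39 38 38 38 34 22 10  8  9  9  9  9  9  9  9  9 21 33 38 38 38]
215 282.44 [39 38 39 38 34 20  9  8  9  9  9  9  8  9  9 10 23 34 38 39 39]
216 282.3 [38 39 39 38 33 20  9  8  8  9  8  8  8  8  9 11 27 37 38 39 39]
217 282.17 [38 39 39 38 31 17  9  9  9  9  9  9  9  9  8 11 28 38 39 39 39]
218 282.03 [40 39 39 38 29 14  9  9  8  8  9  9  8  8  8 12 29 38 39 39 40]
219 281.9 [40 40 40 40 39 30 13  8  9  8  9  9  9  8  9  9 15 31 38 40 40]
220 281.76 [39 39 40 39 37 26 11  9  8  9  9  9  9  9  8  9 17 32 39 40 40]
221 281.63 [38 37 39 38 34 21 10  8  9  8  9  9  9  9  8  9 17 31 37 39 39]
```

View pics/end.png

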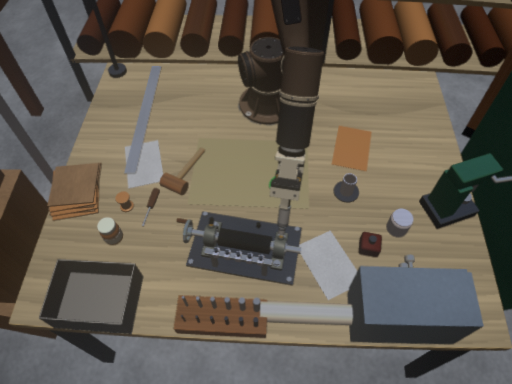

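```bash
python3 -c "
from plant import ctrl
print(ctrl.close_job()); o=ctrl.get_obs(); print(o['clock'],o['tool_pos'],o['force'])"
```

```text
the job is handed in; nothing more can be done
None
the job is handed in; nothing more can be done
```

I lifted the grease gun out of its cup and snapped its coupler onto the bare brass nipple. I then pushed the gun down to the plunger stop and handed the job in at about 18 s with the arm still holding it pressed.

**Snap:** The axial force rose to about 5 N, then flipped to a pull of about 7 N as the jaws closed behind the head. After that the coupler stayed on the nipple in the pictures.

**Plunger:** The TCP moved about 20 mm after the spring began to give. At the end, 1 mm more command moved it only about 0.3 mm while the axial force rose by about 10 N, to roughly 30 N.

**Hold:** Over a 1 s hold the force and position stayed steady.
- The tool was within 0.2° of the nipple's expected direction.
- The scene picture showed the barrel running parallel to its predicted line.
- The loose things in view had not moved.

**Disagreements and limits:**
- The two cameras differed by 2–5 mm in y, and in x at the nipple by more before I corrected for the blob mixing head and hexagon. I aligned sideways from the scene picture.
- At the nipple the top camera was blocked by the gripper, so alignment in the tilt plane rested on arm position and force.
- A side load of about 4 N remained at the stop.
- The first two move calls were refused, because every row needs all its fields. They moved nothing.

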